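Move the battery pack from the charger to the cradle

ROBOT

A 7-joint arm with a two-finger parallel gripper is mounted at the origin on a cart in front of the work surface, level with it; the furniture and walls round the work are solid. World frame = base frame: x ahead of the robot, y to its left, z up, the work surface at z = 0. Lengths are in m, angles in rad, forces in N, time in s.
With the tool pointing down it reaches from about 0.425 to 1.025 m from the base axis. Payload 9.4 kg.
Tool frame: the origin (TCP) lies at the very end of the fingers, on their centre line; the grasp point (between the pads) lies 19 mm behind it; z points along the fingers, y is the line along which they close (so a half turn about z gives the same grasp; the last joint's range is limited). The gripper opens to 93 mm and grips with 3 to 60 N. Pads are 15 mm wide; open, the fingers measure 128 mm over their backs; the gripper's body (75 mm by 188 mm) begins 65 mm behind the grasp point.
Start: joints at [-1.262, 0.599, -0.003, 1.599, 0.002, 0.943, -0.08], TCP at [0.273, 0.672, 0.219] pointing down, gripper open.
Joint ranges: [-2.57, 2.57], [-0.35, 1.97], [-1.29, 1.29], [0.11, 2.56], [-1.05, 4.19], [0.11, 1.86], [-2.63, 2.63]. Speed limits (rad/s): [2.22, 2.22, 3.01, 3.01, 3.14, 3.14, 3.14].

INTERFACE

Orientations are given as a rotation vector (axis times angle).
In Python, from station import ctrl, read_camera, camera_params, workorder gives the robot as it stands.
- The arm moves only by the tool jog_arm, never from a script. Its argument "plan" is a list of rows, each an object with "slide": the shift along the world's x, y, z in cm, a list of three; "turn": the turn about the world's z in rad; "gripper": the gripper's target within -1 to 1 (shut at 1, half-way at 0, fully open at -1). A call has 1 to 8 rows; each row shifts and turns the commanded pose from where the row before left it; what a row does not reach is not made up. A row lasts 1/12 s, in which the tool goes at most 41.7 mm and 7.16 degrees, less where a joint would pass 70% of its speed; a pose out of reach is approached as far as the arm can. A call is refused whole if a number of a shift passes 4.17 or a number of a turn 0.125, either way. A call with a gripper value outside its range is refused whole. The fingers move at their own pace and stop on an object; "grip_force" is the grip in N (left out, the last holds). Time passes only in rows, so rows that do not move let the fingers close. It gives the time, the measured TCP pose, the force, the opening and the grip force at its end, in the units of the state.
- ctrl.get_obs(): the state, without advancing time (a new reading comes with each control period).
- read_camera(name): name is "scene" or "top" or "wrist"; returns the picture (400x640x3 uint8, red, green, blue); there is no depth.
- camera_params(name): a dict with "intrinsics" (3x3 intrinsics, pixels), "R" (3x3) and "t" (3): a world point X has camera coordinates R X + t. Camera axes: x right, y down, z forward; pixel columns grow to the right and rows downward; lengths in m; the calibration is good to about 2 mm. A picture is of the moment at which its call begins: read the wrist's pose just before it. camera_params takes no time and is no camera call; for the wrist camera it gives the pose at the moment of the call.
- workorder.job_done(): hands the job in; it is judged then, once.
The state is a dict: "time_s": time; "q": joint angles; "joint_velocities": joint speeds; "tau": joint torques, N m; "tool_pos": TCP position; "tool_rot": TCP orientation; "contact_force": force on the tool from outside, world axes, zero at the start; "moment": the same for the moment, N m; "grip_width": finger opening in m; "grip_force": force on a finger pad.
Only numpy, scipy, OpenCV 4.12 (cv2) and the standard library are available. Lean on these libraries where they do the work, as an engineer would, in place of code of your own. Each camera call takes 0.05 s, during which the arm holds its last target. There are 200 camera calls.

TASK

Move the charged battery pack from the grey charger to the blue instrument cradle: press the charger's red button so that the pack springs loose, slide it out, then slide it into the cradle's rail until the spring catch clicks and holds it. The depth of the cradle's end stop is adjustable and unknown, so feel for it; work gently, never forcing the pack, and leave the other things on the bench where they are.

Things in the scene. Friction and masses are not known exactly. Their poses are not given: they have to be found in the camera images.
- charger: Grey charger, fixed, 137 x 80 mm, with a wing and red button on its right (-y). Origin at bench level; x = the way a pack slides in (about away from the robot), y left, z up. Deck at z = 14 mm from x = -75 to the fixed end wall at x = 45.5. Pack locked: its origin at x = 8, y = 0, z = 14; it comes free of the rail at x = -58 or less. Over 45 N between it and pack or robot is forcing.
- red_button (a point): Centre of the top face of the charger's red release button, 24 mm across, at x = 0, y = -58, z = 29 mm in the charger's frame when up. Press straight down. Pressed, it lets a spring plunger (4 to 7 N) push the pack 15 mm out along the charger's -x; the pack stops there, still in the rail.
- charger_catch (a joint): Travel of the red button and the charger's catch, one piece (m): 0 = up, grows when pressed; 0.005 frees the pack, 0.007 is the hard stop. Spring 2.5 N up to 5 N down, plus up to 2 N friction. A pack over the catch holds it down at 0.003 to 0.005; else it springs up by itself.
- cradle: Blue cradle, fixed, 149 x 80 mm, wing with yellow button on its right. Axes and deck as the charger. Rail in both: from x = -12 mm, side walls y = +-21.5 (1.5 mm play), lips 33 mm apart from z = 22 to 27 (2 mm play above the foot), flared mouth 22 high from x = -34, y = +-29. Set a pack on the deck at x = -60, then slide to +x. Over 45 N between it and pack or robot is forcing.
- cradle_catch (a joint): Catch of the cradle (m): 0 = up, 0.003 to 0.005 while a pack lies over it. It snaps up to 0 into the pack's foot once the pack is 0.5 to 1 mm past its locked place, which is anywhere at x = -5 to 21 mm in the cradle. It, a plunger (pushes back 4 to 7 N in the last 15 mm) and the black end stop (hard, 2.5 mm past locked) are set in depth together.
- pack: Battery pack, black with green label, locked in the charger. Origin: centre of underside; x to its leading end, z up. Foot 70 x 40 x 6 mm, neck 30 wide to z = 17, body 70 x 46 to z = 50: grip across its 46 mm, above z = 18. 0.18 kg. Sliding it in takes up to about 12 N; over about 15 N it is against the end stop. Not clicked, it springs back 15 mm when let go.
- cup: Bystander: lidded specimen cup with blue lid, 61 mm across, 64 high, loose. Origin at the centre of its underside.
- blue_marker: Bystander: white and blue marker pen, 139 mm long along its y, 12 thick, lying loose. Origin at the centre of its underside.
- timer: Bystander: white bench timer with grey dial, 62 x 62 x 44 mm, loose. Origin at the centre of its underside.
- cartridge: Bystander: white flat test cartridge, 20 x 70 (y) x 8 mm, loose. Origin at the centre of its underside.

How it is judged:
On the way:
1. the red button is pressed down with the pack in the charger (value of joint charger_catch above 0.0042 m and x of pack in the frame of charger above -0.02 m and y of pack in the frame of charger between -0.005 and 0.005 m).
At the end, for the whole second after the job is handed in: The pack is locked in the cradle's rail: cradle catch up (under 1.5 mm) with the pack's origin at x = -8 to 24, y within 4, z under 18 mm in the cradle's frame; let go and at rest (x of pack in the frame of cradle between -0.008 and 0.024 m and y of pack in the frame of cradle between -0.004 and 0.004 m and z of pack in the frame of cradle below 0.018 m and value of joint cradle_catch below 0.0015 m and linear speed of pack below 0.02 m/s and contact force between pack and the fingers below 0.1 N); the robot touches nothing.
It fails at once if more than 45 N between the pack and the charger or cradle, or between the robot and either (contact force between any of pack, the fingers, the arm and charger above 45 N or contact force between any of pack, the fingers, the arm and cradle above 45 N).
It fails at once if a bystander (cup, marker, timer, cartridge) moved more than 20 mm (distance of any of cup, blue_marker, timer, cartridge from where it was at the start of the episode above 0.02 m).
It also fails if it takes over 58 s, if anything falls off the work surface, if the arm or the gripper's body presses on something with over 40 N, if the wrist force passes 120 N, or if a joint passes its speed limit or range.

## Working session

There is one attempt and no reset: what is moved stays moved. The work goes in short steps, Python scripts to look and compute and a tool call to move; the robot and the scene stay as the last step left them, time stands still between calls to the robot, and variables do not carry over. Pictures are saved under pics/ and viewed, at most 10 in all, crops included, and the job is handed in when it is done.

Besides the shell and the picture viewer there is one more tool, called after "Emit:" by a JSON object that holds its "api" and its "payload", one argument or row to a line. jog_arm: Moves the arm, as the interface text tells. Its arguments: {"type":"object","properties":{"plan":{"type":"array","items":{"type":"object","properties":{"slide":{"type":"array","items":{"type":"number"}},"turn":{"type":"number"},"gripper":{"type":"number"}}}},"grip_force":{"type":"number"}},"required":["plan"]}

```bash
ls; mkdir -p pics
python3 - <<'E'
from station import ctrl, read_camera, camera_params
import cv2, numpy as np
o=ctrl.get_obs(); print(o['time_s'],o['tool_pos'],o['tool_rot'],o['grip_width'],o['contact_force'])
for n in ['scene','top']:
    im=read_camera(n); cv2.imwrite(f'pics/{n}0.png',im[:,:,::-1])
    p=camera_params(n); print(n,np.round(p['intrinsics'],1).tolist(),np.round(p['R'],3).tolist(),np.round(p['t'],3).tolist())
E
```

```text
pics
0.0 [0.27263335 0.67123686 0.2177709 ] [-6.02104016e-01 -3.08320795e+00  2.43999405e-03] 0.09282705638618864 [1.01060855 0.01973334 0.14660198]
scene [[518.5, 0.0, 323.9], [0.0, 518.5, 194.8], [0.0, 0.0, 1.0]] [[0.515, -0.857, 0.022], [-0.408, -0.267, -0.873], [0.754, 0.441, -0.487]] [-0.255, 0.251, 1.378]
top [[438.7, 0.0, 319.9], [0.0, 438.7, 197.2], [0.0, 0.0, 1.0]] [[0.018, -1.0, 0.023], [-0.982, -0.022, -0.188], [0.189, -0.019, -0.982]] [-0.032, 0.516, 1.207]
```

View pics/top0.png

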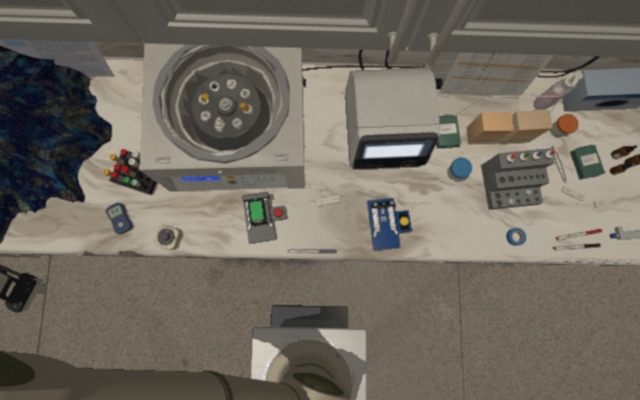

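View pics/scene0.png

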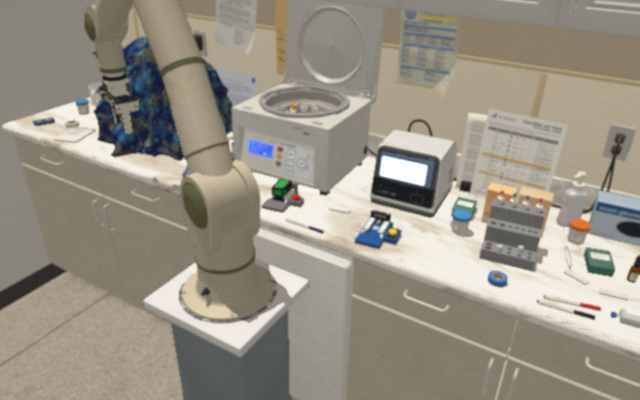

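The top view shows the charger near (260,217) with its red button at (278,212), and the cradle near (384,223) with its yellow button at (404,221). The marker is at (312,250) and the cartridge at (328,200). Next I'll take coarse positions by colour.

```bash
cat > h.py <<'E'
import cv2, numpy as np
from station import ctrl, read_camera, camera_params
def ray(p,uv,z):
    "pixel -> world point on plane z"
    K,R,t=(np.array(p[k]) for k in('intrinsics','R','t'))
    c=-R.T@t; d=R.T@np.linalg.inv(K)@np.array([uv[0],uv[1],1.])
    return c+d*(z-c[2])/d[2]
def proj(p,X):
    K,R,t=(np.array(p[k]) for k in('intrinsics','R','t'))
    x=K@(R@np.array(X)+t); return x[:2]/x[2]
def blobs(im,lo,hi,amin=10,roi=None):
    hsv=cv2.cvtColor(im,cv2.COLOR_RGB2HSV); m=cv2.inRange(hsv,lo,hi)
    if roi is not None:
        k=np.zeros_like(m); x0,y0,x1,y1=roi; k[y0:y1,x0:x1]=1; m*=k
    n,l,s,c=cv2.connectedComponentsWithStats(m)
    return sorted([(int(s[i,4]),c[i],l==i) for i in range(1,n) if s[i,4]>=amin],key=lambda b:-b[0])
E
python3 - <<'E'
from h import *
im=cv2.imread('pics/top0.png')[:,:,::-1].copy(); p=camera_params('top')
R=(230,180,430,260)
for n,lo,hi,z in [('red',(0,120,80),(8,255,255),.029),('red2',(172,120,80),(180,255,255),.029),('green',(45,120,60),(75,255,255),.05),('yel',(18,120,100),(32,255,255),.029),('blue',(100,120,40),(125,255,255),.014)]:
    for a,c,m in blobs(im,lo,hi,5,R)[:3]:
        ys,xs=np.nonzero(m); r=cv2.minAreaRect(np.c_[xs,ys].astype(np.float32))
        print(n,a,c.round(1),ray(p,c,z).round(3),[ray(p,q,z)[:2].round(3).tolist() for q in cv2.boxPoints(r)])
for n,uv in [('cart',(328,200)),('mk1',(288,250)),('mk2',(337,251)),('centr',(304,186)),('centrL',(175,190)),('mon',(350,165)),('monR',(436,160))]: print(n,ray(p,uv,.0).round(3))
crop=im[180:260,230:430,::-1]; cv2.imwrite('pics/crop.png',cv2.resize(crop,None,fx=4,fy=4,interpolation=cv2.INTER_CUBIC))
E
```

```text
red 58 [278.  212.2] [0.474 0.098 0.029] [[0.472, 0.114], [0.489, 0.098], [0.473, 0.082], [0.457, 0.097]]
green 216 [256. 210.] [0.475 0.159 0.05 ] [[0.498, 0.181], [0.504, 0.147], [0.452, 0.137], [0.446, 0.171]]
green 8 [383.1 203.1] [ 0.503 -0.203  0.05 ] [[0.506, -0.2], [0.506, -0.206], [0.501, -0.206], [0.501, -0.2]]
yel 58 [403.7 220.6] [ 0.457 -0.266  0.029] [[0.467, -0.255], [0.468, -0.276], [0.444, -0.275], [0.444, -0.255]]
blue 462 [386.3 234.8] [ 0.416 -0.218  0.014] [[0.491, -0.178], [0.498, -0.246], [0.383, -0.253], [0.376, -0.186]]
blue 118 [400.9 221.6] [ 0.456 -0.261  0.014] [[0.484, -0.242], [0.491, -0.28], [0.432, -0.288], [0.425, -0.251]]
blue 97 [375.7 207.2] [ 0.497 -0.187  0.014] [[0.455, -0.13], [0.552, -0.189], [0.523, -0.236], [0.427, -0.176]]
cart [ 0.518 -0.047  0.   ]
mk1 [0.368 0.067 0.   ]
mk2 [ 0.368 -0.076  0.   ]
centr [0.559 0.025 0.   ]
centrL [0.538 0.407 0.   ]
mon [ 0.627 -0.112  0.   ]
monR [ 0.649 -0.374  0.   ]
```

View pics/crop.png

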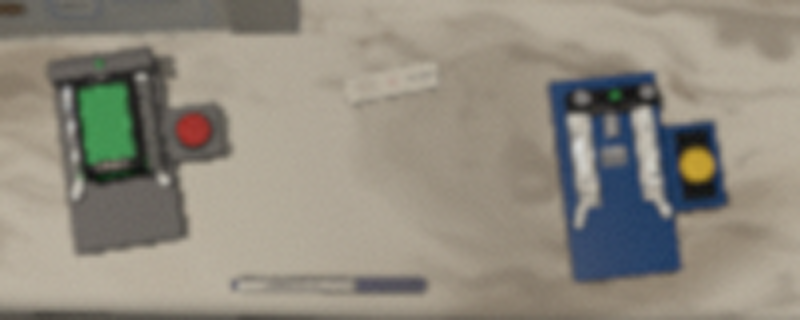

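The crop shows the charger turned about +10° and the cradle about +4°, with the pack's green label at about (0.475, 0.159). I'll move toward the charger for a close look with the wrist camera.

Emit:
{"api": "jog_arm", "payload": {
  "plan": [
    {"slide":[1.2,-3.7,0],"turn":0.11,"gripper":1},
    {"slide":[1.2,-3.7,0],"turn":0.11,"gripper":1},
    {"slide":[1.2,-3.7,0],"turn":0.11,"gripper":1},
    {"slide":[1.2,-3.7,0],"turn":0.11,"gripper":1},
    {"slide":[1.2,-3.7,0],"turn":0.11,"gripper":1},
    {"slide":[1.2,-3.7,0.3],"turn":0,"gripper":1},
    {"slide":[1.2,-3.7,0.3],"turn":0,"gripper":1},
    {"slide":[1.2,-3.7,0.3],"turn":0,"gripper":1}
  ]
}}

```text
time_s: 0.77
tool_pos: [0.369, 0.3736, 0.2274]
tool_rot: [0.258, -3.131, 0.001]
contact_force: [0.8, 0.4, 0.9]
grip_width: 0.044
grip_force: 0.0
```

Emit:
{"api": "jog_arm", "payload": {
  "plan": [
    {"slide":[1.2,-3.7,0],"turn":0,"gripper":1},
    {"slide":[1.2,-3.7,0],"turn":0,"gripper":1},
    {"slide":[1.2,-3.7,0],"turn":0,"gripper":1},
    {"slide":[1.2,-3.7,0],"turn":0,"gripper":1},
    {"slide":[0,-2.7,0],"turn":0,"gripper":1},
    {"slide":[0,-2.7,0],"turn":0,"gripper":1},
    {"slide":[0,0,0],"turn":0,"gripper":1},
    {"slide":[0,0,0],"turn":0,"gripper":1}
  ]
}}

```text
time_s: 1.43
tool_pos: [0.4168, 0.1724, 0.2277]
tool_rot: [0.253, -3.131, 0.0]
contact_force: [-0.0, 1.4, 0.7]
grip_width: 0.0004
grip_force: 0.0
```

Run:
```python
from h import *
o=ctrl.get_obs(); p=camera_params('wrist'); im=read_camera('wrist'); cv2.imwrite('pics/w1.png',im[:,:,::-1])
import pickle; pickle.dump(p,open('w1.pkl','wb'))
R=np.array(p['R']); print(o['time_s'],o['tool_pos'],o['tool_rot'],o['q'],o['grip_width'],o['contact_force'],'cam',-R.T@p['t'],R.round(3).tolist(),p['intrinsics'])
```

```text
1.4333 [0.41684154 0.17238458 0.22766885] [ 2.52938321e-01 -3.13134687e+00  4.20584539e-04] [-0.41527056  0.26414831 -0.12801514  2.18707406  0.0525253   0.69327242
  1.15268649] 0.00042617178496483205 [-0.02573952  1.42479817  0.69587383] cam [0.35049414 0.16083773 0.39388853] [[-0.161, 0.987, -0.001], [0.958, 0.156, 0.242], [0.239, 0.038, -0.97]] [[294.22472642   0.         318.37382043]
 [  0.         294.22472642 196.01485378]
 [  0.           0.           1.        ]]
```

View pics/w1.png

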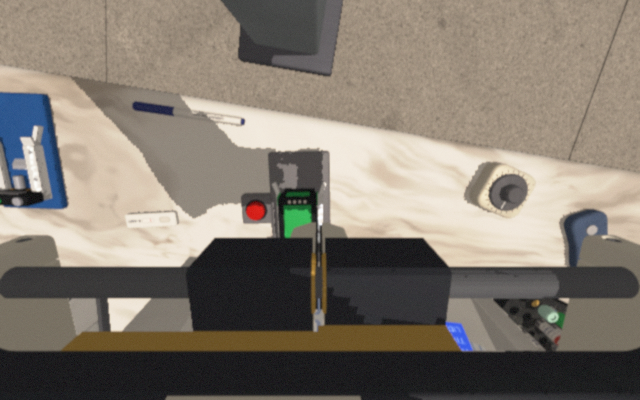

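The wrist view shows the red button at (256,211), the pack's green label at about (297,218), and the charger's front corners at about (270,150) and (329,151). I'll measure these, and crop in around the charger.

Run:
```python
from h import *
import pickle; p=pickle.load(open('w1.pkl','rb')); im=cv2.imread('pics/w1.png')[:,:,::-1].copy()
a,c,m=blobs(im,(0,150,80),(8,255,255),20)[0]; print('red',a,c,ray(p,c,.029).round(4))
a,c,m=blobs(im,(45,120,60),(75,255,255),20,(260,180,340,240))[0]
ys,xs=np.nonzero(m); print('green',a,c,ray(p,c,.05).round(4)); 
for y in (208,216,224,232): 
    r=np.nonzero(m[y])[0]; print(y,r.min(),r.max(),ray(p,(r.min()-.5,y),.05)[:2].round(4),ray(p,(r.max()+.5,y),.05)[:2].round(4))
cv2.imwrite('pics/w1c.png',cv2.resize(im[140:245,230:340,::-1],None,fx=5.5,fy=5.5,interpolation=cv2.INTER_CUBIC))
```

```text
red 267 [255.2659176  210.79775281] [0.4731 0.0979 0.029 ]
green 668 [295.11526946 217.07185629] [0.4662 0.1506 0.05  ]
208 283 310 [0.4572 0.1338] [0.4517 0.1674]
216 283 311 [0.4673 0.1352] [0.4616 0.1702]
224 284 303 [0.4774 0.1377] [0.4734 0.1621]
232 284 291 [0.4878 0.1391] [0.4862 0.1489]
```

View pics/w1c.png

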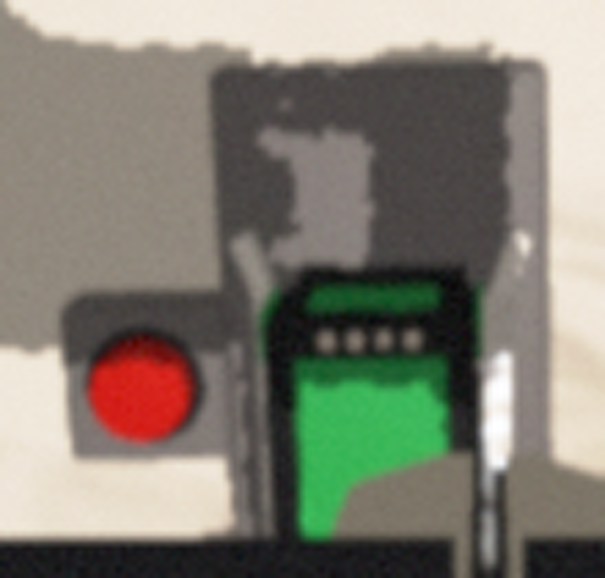

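Run:
```python
from h import *
import pickle; p=pickle.load(open('w1.pkl','rb'))
for n,uv,z in [('fl',(268.4,152),.014),('fr',(329.1,151.5),.014),('lEdgeMid',(270.5,190),.014),('rEdge',(330,222),.014),('packFL',(280.5,190),.05),('packFR',(316,190),.05),('redfr',(255.3,220.3),.029),('wing corner',(242,194.5),.014),('wing2',(244,222.5),.014)]:
    print(n,ray(p,uv,z)[:2].round(4))
```

```text
fl [0.3971 0.1033]
fr [0.3839 0.18  ]
lEdgeMid [0.4463 0.112 ]
rEdge [0.4776 0.1974]
packFL [0.4353 0.1285]
packFR [0.4284 0.1705]
redfr [0.486  0.0993]
wing corner [0.4585 0.0754]
wing2 [0.4972 0.0819]
```

The measurements agree: charger origin about (0.4635, 0.1548), yaw 0.171, and the button at (0.473, 0.098). I'll go above the button with the fingers closed.

Emit:
{"api": "jog_arm", "payload": {
  "plan": [
    {"slide":[2.8,-3.7,-1],"turn":0.01,"gripper":1},
    {"slide":[2.8,-3.75,-3.5],"gripper":1},
    {"slide":[0,0,-4],"gripper":1},
    {"slide":[0,0,-4],"gripper":1},
    {"slide":[0,0,-3.5],"gripper":1},
    {"slide":[0,0,-2],"gripper":1},
    {"slide":[0,0,0],"gripper":1},
    {"slide":[0,0,0],"gripper":1}
  ]
}}

```text
invalid input
```

Run:
```python
from h import *
import pickle
o=ctrl.get_obs(); p=camera_params('wrist'); im=read_camera('wrist'); cv2.imwrite('pics/w2.png',im[:,:,::-1]); pickle.dump(p,open('w2.pkl','wb'))
print(o['time_s'],o['tool_pos'],o['tool_rot'],o['contact_force'],proj(p,o['tool_pos']))
for a,c,m in blobs(im,(0,150,60),(8,255,255),20)[:2]: print(a,c,ray(p,c,.029))
```

```text
1.4833 [0.41696761 0.17380079 0.22770959] [-2.56099898e-01  3.13078972e+00  5.61138672e-04] [ 0.93591414  0.7181299  -0.66647434] [319.71858717 237.53495221]
279 [253.98207885 210.10752688] [0.47279495 0.09775698 0.029     ]
```

View pics/w2.png

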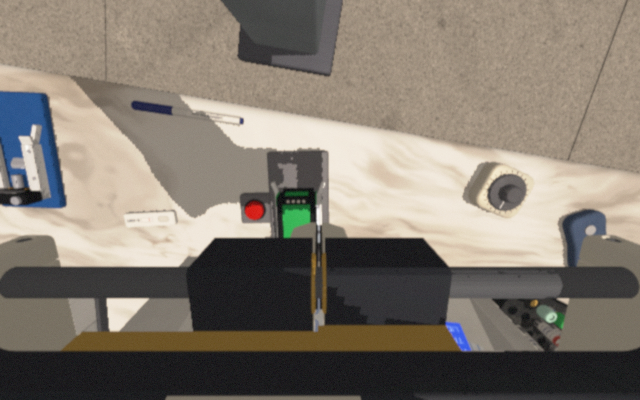

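The view hasn't changed: the arm didn't move, because rows without a "turn" are refused. The button re-measured at (0.4728, 0.0978). I'll resend with every key filled in.

Emit:
{"api": "jog_arm", "payload": {
  "plan": [
    {"slide":[2.8,-3.7,-1],"turn":0.01,"gripper":1},
    {"slide":[2.8,-3.9,-3.5],"turn":0,"gripper":1},
    {"slide":[0,0,-4],"turn":0,"gripper":1},
    {"slide":[0,0,-4],"turn":0,"gripper":1},
    {"slide":[0,0,-3.5],"turn":0,"gripper":1},
    {"slide":[0,0,-2],"turn":0,"gripper":1},
    {"slide":[0,0,0],"turn":0,"gripper":1},
    {"slide":[0,0,0],"turn":0,"gripper":1}
  ]
}}

```text
time_s: 2.2
tool_pos: [0.4605, 0.115, 0.0585]
tool_rot: [0.276, -3.127, 0.0]
contact_force: [-0.4, -1.0, 0.1]
grip_width: 0.0005
grip_force: 0.0
```

Emit:
{"api": "jog_arm", "payload": {
  "plan": [
    {"slide":[0.6,-0.8,0],"turn":0,"gripper":1},
    {"slide":[0.6,-0.8,0],"turn":0,"gripper":1},
    {"slide":[0,0,-1],"turn":0,"gripper":1},
    {"slide":[0,0,-0.8],"turn":0,"gripper":1},
    {"slide":[0,0,0],"turn":0,"gripper":1}
  ]
}}

```text
time_s: 2.62
tool_pos: [0.4737, 0.0973, 0.0414]
tool_rot: [-0.272, 3.129, 0.0]
contact_force: [0.2, 0.6, 0.0]
grip_width: 0.0002
grip_force: 0.0
```

Now I'm directly over the button, so I'll press down in steps.

Emit:
{"api": "jog_arm", "payload": {
  "plan": [
    {"slide":[0,0,-0.6],"turn":0,"gripper":1},
    {"slide":[0,0,-0.5],"turn":0,"gripper":1},
    {"slide":[0,0,-0.2],"turn":0,"gripper":1},
    {"slide":[0,0,-0.2],"turn":0,"gripper":1},
    {"slide":[0,0,0],"turn":0,"gripper":1},
    {"slide":[0,0,0],"turn":0,"gripper":1}
  ]
}}

```text
time_s: 3.12
tool_pos: [0.4731, 0.098, 0.0263]
tool_rot: [-0.274, 3.13, 0.0]
contact_force: [-0.4, 1.1, 0.1]
grip_width: 0.0004
grip_force: 0.5
```

Emit:
{"api": "jog_arm", "payload": {
  "plan": [
    {"slide":[0,0,-0.1],"turn":0,"gripper":1},
    {"slide":[0,0,-0.1],"turn":0,"gripper":1},
    {"slide":[0,0,-0.1],"turn":0,"gripper":1},
    {"slide":[0,0,0],"turn":0,"gripper":1},
    {"slide":[0,0,0],"turn":0,"gripper":1}
  ]
}}

```text
time_s: 3.53
tool_pos: [0.4731, 0.0979, 0.0233]
tool_rot: [-0.273, 3.129, 0.0]
contact_force: [0.8, -0.2, 3.7]
grip_width: 0.0006
grip_force: 2.1
```

Emit:
{"api": "jog_arm", "payload": {
  "plan": [
    {"slide":[0,0,-0.1],"turn":0,"gripper":1},
    {"slide":[0,0,-0.1],"turn":0,"gripper":1},
    {"slide":[0,0,0],"turn":0,"gripper":1},
    {"slide":[0,0,0],"turn":0,"gripper":1}
  ]
}}

```text
time_s: 3.87
tool_pos: [0.4732, 0.0978, 0.0219]
tool_rot: [-0.273, 3.129, 0.0]
contact_force: [-0.3, 0.0, 15.7]
grip_width: 0.0003
grip_force: 7.6
```

Run:
```python
from h import *
import pickle
o=ctrl.get_obs(); p=camera_params('wrist'); im=read_camera('wrist'); cv2.imwrite('pics/w3.png',im[:,:,::-1]); pickle.dump(p,open('w3.pkl','wb'))
print(o['time_s'],o['tool_pos'],o['contact_force'])
t=camera_params('top');it=read_camera('top');cv2.imwrite('pics/t3.png',it[:,:,::-1])
for a,c,m in blobs(it,(45,120,60),(75,255,255),20,(230,180,300,260))[:2]:print('green top',a,c,ray(t,c,.05))
```

```text
3.8667 [0.47320148 0.09784328 0.02186889] [-0.30676781  0.04580421 15.72822455]
```

That's 15.7 N at z = 0.0219, which is the hard stop. Next I'll check whether the pack sprang out.

View pics/w3.png

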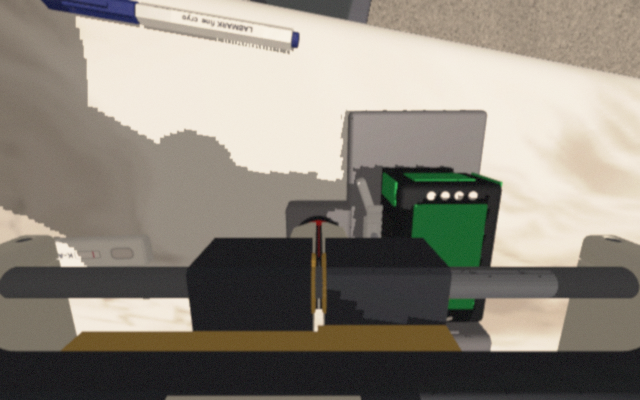

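The button is pressed flat under the fingers. The pack's near top edge shows at about row 186–205, beside the deck front at row 112. I'll project both cases, locked and sprung, to compare.

Run:
```python
from h import *
import pickle
p=pickle.load(open('w3.pkl','rb')); O=np.array([.4635,.1548]); th=.171; c,s=np.cos(th),np.sin(th)
W=lambda x,y,z:[O[0]+c*x-s*y,O[1]+s*x+c*y,z]
for xp in (8,-7): 
    for z in (.031,.064): print(xp,z,[proj(p,W((xp-35)/1e3,y/1e3,z)).round(0).tolist() for y in (-23,23)])
print('front',[proj(p,W(-.075,y/1e3,.014)).round(0).tolist() for y in (-40,40)])
```

```text
8 0.031 [[383.0, 198.0], [466.0, 199.0]]
8 0.064 [[399.0, 217.0], [503.0, 218.0]]
-7 0.031 [[385.0, 172.0], [470.0, 172.0]]
-7 0.064 [[401.0, 184.0], [508.0, 184.0]]
front [[352.0, 109.0], [492.0, 110.0]]
```

The pack has sprung out to x of about -7, and the projections suggest the charger lies about 2 mm further toward -y than I estimated. I'll rise, open the gripper and move over the pack.

Emit:
{"api": "jog_arm", "payload": {
  "grip_force": 30,
  "plan": [
    {"slide":[0,0,2],"turn":0,"gripper":1},
    {"slide":[0,0,3],"turn":0,"gripper":-1},
    {"slide":[0,0,3],"turn":0,"gripper":-1},
    {"slide":[-0.45,2.7,0],"turn":0,"gripper":-1},
    {"slide":[-0.45,2.8,0],"turn":0,"gripper":-1},
    {"slide":[0,0,0],"turn":0,"gripper":-1},
    {"slide":[0,0,0],"turn":0,"gripper":-1},
    {"slide":[0,0,0],"turn":0,"gripper":-1}
  ]
}}

```text
time_s: 4.63
tool_pos: [0.4635, 0.1525, 0.1009]
tool_rot: [0.274, -3.129, 0.001]
contact_force: [-0.2, -0.3, -0.4]
grip_width: 0.0425
grip_force: 0.0
```

Run:
```python
from h import *
import pickle
o=ctrl.get_obs(); p=camera_params('wrist'); im=read_camera('wrist'); cv2.imwrite('pics/w4.png',im[:,:,::-1]); pickle.dump(p,open('w4.pkl','wb'))
print(o['time_s'],o['tool_pos'],o['tool_rot'],o['contact_force'],o['grip_width'])
for a,c,m in blobs(im,(40,100,30),(85,255,255),60)[:3]:
    ys,xs=np.nonzero(m); print(a,c,xs.min(),xs.max(),ys.min(),ys.max()); 
    for y in range(ys.min()+4,ys.max(),12):
        r=np.nonzero(m[y])[0]; 
        if len(r): print(y,r.min(),r.max(),ray(p,(r.min()-.5,y),.064)[:2].round(4),ray(p,(r.max()+.5,y),.064)[:2].round(4))
```

```text
4.6333 [0.4635417  0.15245526 0.10093102] [ 2.74146694e-01 -3.12857736e+00  1.02221153e-03] [-0.23955828 -0.28391301 -0.44894143] 0.042509326885634066
3394 [321.68031821 206.70241603] 298 345 171 243
175 298 345 [0.4349 0.1317] [0.4291 0.1647]
187 299 345 [0.4433 0.1337] [0.4375 0.1664]
199 299 345 [0.4519 0.1351] [0.4461 0.1681]
211 299 345 [0.4608 0.1365] [0.4548 0.1699]
223 299 344 [0.4698 0.138 ] [0.4639 0.171 ]
235 299 345 [0.479  0.1395] [0.4729 0.1735]
188 [321.12765957 156.94148936] 302 341 155 159
```

View pics/w4.png

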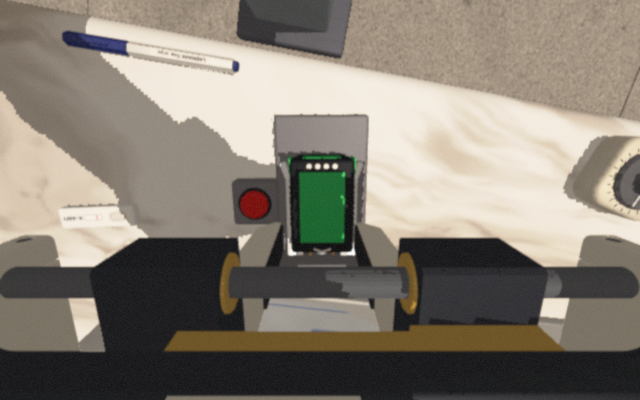

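The pack's label runs from (298,171) to (345,243), with its axis at 10.0°. That matches the tool's turn, and the tool is 1.7 mm off its centre line. I'll correct that, let the fingers open, descend and grip.

Emit:
{"api": "jog_arm", "payload": {
  "plan": [
    {"slide":[0,0.15,0],"turn":0,"gripper":-1},
    {"slide":[0,0,0],"turn":0,"gripper":-1},
    {"slide":[0,0,0],"turn":0,"gripper":-1},
    {"slide":[0,0,0],"turn":0,"gripper":-1},
    {"slide":[0,0,-1],"turn":0,"gripper":-1},
    {"slide":[0,0,-2],"turn":0,"gripper":-1},
    {"slide":[0,0,-2],"turn":0,"gripper":-1},
    {"slide":[0,0,-1],"turn":0,"gripper":-0.2}
  ]
}}

```text
time_s: 5.35
tool_pos: [0.4636, 0.1541, 0.0398]
tool_rot: [0.273, -3.129, 0.001]
contact_force: [0.9, 0.3, 0.2]
grip_width: 0.0892
grip_force: 0.0
```

Emit:
{"api": "jog_arm", "payload": {
  "grip_force": 30,
  "plan": [
    {"slide":[0,0,0],"turn":0,"gripper":1},
    {"slide":[0,0,0],"turn":0,"gripper":1},
    {"slide":[0,0,0],"turn":0,"gripper":1},
    {"slide":[0,0,0],"turn":0,"gripper":1},
    {"slide":[0,0,0],"turn":0,"gripper":1},
    {"slide":[0,0,0],"turn":0,"gripper":1},
    {"slide":[0,0,0],"turn":0,"gripper":1},
    {"slide":[0,0,0],"turn":0,"gripper":1}
  ]
}}

```text
time_s: 6.02
tool_pos: [0.4643, 0.1545, 0.0417]
tool_rot: [-0.273, 3.129, 0.0]
contact_force: [-0.8, -0.0, 4.6]
grip_width: 0.0458
grip_force: 30.0
```

The pack is gripped at 45.8 mm. Now I'll pull it out along the rail, first a short stretch to check the forces.

Emit:
{"api": "jog_arm", "payload": {
  "plan": [
    {"slide":[-0.5,-0.09,0],"turn":0,"gripper":1},
    {"slide":[-0.5,-0.09,0],"turn":0,"gripper":1},
    {"slide":[-0.5,-0.09,0],"turn":0,"gripper":1},
    {"slide":[-0.5,-0.09,0],"turn":0,"gripper":1}
  ]
}}

```text
time_s: 6.35
tool_pos: [0.4443, 0.151, 0.0416]
tool_rot: [-0.273, 3.128, 0.001]
contact_force: [2.5, 1.1, 5.6]
grip_width: 0.0456
grip_force: 30.0
```

Emit:
{"api": "jog_arm", "payload": {
  "plan": [
    {"slide":[-0.7,-0.12,0],"turn":0,"gripper":1},
    {"slide":[-0.7,-0.12,0],"turn":0,"gripper":1},
    {"slide":[-0.7,-0.12,0],"turn":0,"gripper":1},
    {"slide":[-0.7,-0.12,0],"turn":0,"gripper":1},
    {"slide":[-0.7,-0.12,0],"turn":0,"gripper":1},
    {"slide":[0,0,0],"turn":0,"gripper":1},
    {"slide":[0,0,0],"turn":0,"gripper":1}
  ]
}}

```text
time_s: 6.93
tool_pos: [0.4083, 0.1446, 0.0411]
tool_rot: [0.274, -3.129, 0.001]
contact_force: [1.6, -0.1, -2.6]
grip_width: 0.0457
grip_force: 30.0
```

The pack is clear of the rail; the force now shows its weight. I'll lift it and carry it toward the cradle, stopping to one side for a look.

Emit:
{"api": "jog_arm", "payload": {
  "plan": [
    {"slide":[0,0,0.5],"turn":0,"gripper":1},
    {"slide":[0,0,1],"turn":0,"gripper":1},
    {"slide":[0,0,2],"turn":0,"gripper":1},
    {"slide":[0,0,3],"turn":0,"gripper":1},
    {"slide":[0.6,-1.5,3],"turn":0,"gripper":1},
    {"slide":[0.8,-3,2],"turn":0,"gripper":1},
    {"slide":[0.8,-3,2],"turn":0,"gripper":1},
    {"slide":[0.8,-3.5,0],"turn":0,"gripper":1}
  ]
}}

```text
time_s: 7.6
tool_pos: [0.441, 0.0345, 0.18]
tool_rot: [-0.275, 3.123, 0.001]
contact_force: [1.4, -0.2, -2.1]
grip_width: 0.0454
grip_force: 30.0
```

Emit:
{"api": "jog_arm", "payload": {
  "plan": [
    {"slide":[0.6,-3.5,0],"turn":0,"gripper":1},
    {"slide":[0,-3.5,0],"turn":-0.02,"gripper":1},
    {"slide":[0,-3.5,0],"turn":-0.02,"gripper":1},
    {"slide":[0,-2.5,0],"turn":-0.02,"gripper":1},
    {"slide":[0,-1,0],"turn":-0.02,"gripper":1},
    {"slide":[0,0,0],"turn":0,"gripper":1},
    {"slide":[0,0,0],"turn":0,"gripper":1}
  ]
}}

```text
time_s: 8.18
tool_pos: [0.4451, -0.1048, 0.1764]
tool_rot: [-0.147, 3.138, 0.001]
contact_force: [-0.8, 0.8, -1.6]
grip_width: 0.0455
grip_force: 30.0
```

Run:
```python
from h import *
import pickle
o=ctrl.get_obs(); p=camera_params('wrist'); im=read_camera('wrist'); cv2.imwrite('pics/w5.png',im[:,:,::-1]); pickle.dump(p,open('w5.pkl','wb'))
print(o['time_s'],o['tool_pos'],o['tool_rot'],o['contact_force'],o['grip_width'])
for a,c,m in blobs(im,(20,120,80),(32,255,255),60)[:3]: print('yel',a,c,ray(p,c,.029))
t=camera_params('top');it=read_camera('top');cv2.imwrite('pics/t5.png',it[:,:,::-1])
```

```text
8.1833 [ 0.4450526  -0.10481396  0.17641727] [-1.47260265e-01  3.13804891e+00  6.07703814e-04] [-0.75608488  0.83381378 -1.64309005] 0.045522630428828266
yel 450 [170.05111111 181.55777778] [ 0.45521923 -0.2663653   0.029     ]
yel 176 [339.38068182 340.1875    ] [ 0.63894203 -0.0608675   0.029     ]
yel 153 [454.90849673 338.79738562] [0.62332308 0.08273609 0.029     ]
```

View pics/w5.png

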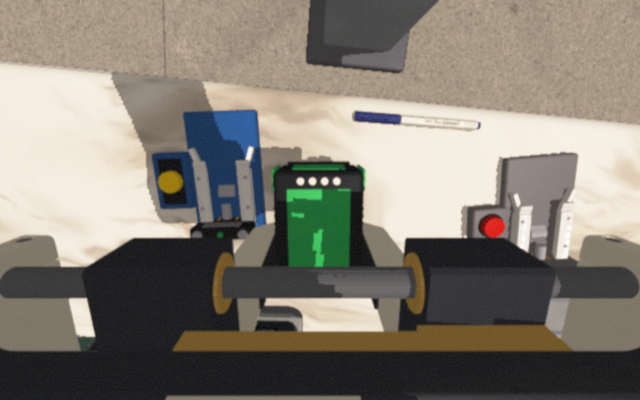

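The cradle shows its yellow button at (170,182), front corners at (184,112) and (257,110), and white rails at about x=203 and x=245. I'll measure its axis from the rails' inner edges and the front edge.

Run:
```python
from h import *
import pickle
p=pickle.load(open('w5.pkl','rb')); im=cv2.imread('pics/w5.png')[:,:,::-1].copy()
hsv=cv2.cvtColor(im,cv2.COLOR_RGB2HSV); B=cv2.inRange(hsv,(100,110,30),(125,255,255)); Wm=cv2.inRange(hsv,(0,0,100),(180,70,255))
for y in range(114,150,6):
    r=np.nonzero(B[y,150:300])[0]+150; print('deck',y,r.min(),r.max(),ray(p,(r.min()-.5,y),.014)[:2].round(4),ray(p,(r.max()+.5,y),.014)[:2].round(4))
for x in range(190,256,12):
    r=np.nonzero(B[95:150,x])[0]+95; print('front',x,r.min(),ray(p,(x,r.min()-.5),.014)[:2].round(4))
for y in range(164,220,8):
    runs=[];row=Wm[y,185:262]>0; e=np.flatnonzero(np.diff(np.r_[0,row,0].astype(int)))+185
    print('rail',y,e.tolist(),[ray(p,(v-.5,y),.027)[:2].round(4).tolist() for v in e])
```

```text
deck 114 184 256 [ 0.383  -0.2573] [ 0.3756 -0.1791]
deck 120 185 256 [ 0.3892 -0.2563] [ 0.3818 -0.1788]
deck 126 185 257 [ 0.3955 -0.2564] [ 0.3881 -0.1775]
deck 132 186 257 [ 0.4018 -0.2554] [ 0.3944 -0.1772]
deck 138 187 257 [ 0.4082 -0.2544] [ 0.4009 -0.1769]
deck 144 188 258 [ 0.4146 -0.2534] [ 0.4073 -0.1755]
front 190 113 [ 0.3808 -0.2503]
front 202 112 [ 0.3785 -0.2375]
front 214 112 [ 0.3773 -0.2246]
front 226 112 [ 0.3761 -0.2118]
front 238 111 [ 0.3738 -0.199 ]
front 250 111 [ 0.3726 -0.1862]
rail 164 [192, 206, 236, 250] [[0.4342, -0.2438], [0.4327, -0.2288], [0.4297, -0.1967], [0.4283, -0.1817]]
rail 172 [194, 208, 236, 252] [[0.4427, -0.2418], [0.4413, -0.2267], [0.4384, -0.1965], [0.4368, -0.1792]]
rail 180 [195, 209, 237, 253] [[0.4515, -0.2408], [0.45, -0.2255], [0.4471, -0.1951], [0.4455, -0.1778]]
rail 188 [196, 210, 219, 234, 238, 253] [[0.4603, -0.2397], [0.4589, -0.2244], [0.458, -0.2146], [0.4564, -0.1982], [0.456, -0.1938], [0.4544, -0.1774]]
rail 196 [197, 211, 239, 254] [[0.4693, -0.2387], [0.4679, -0.2233], [0.465, -0.1925], [0.4634, -0.1759]]
rail 204 [198, 212, 239, 255] [[0.4785, -0.2376], [0.477, -0.2221], [0.4742, -0.1922], [0.4725, -0.1745]]
rail 212 [185, 196, 199, 213, 223, 229, 240, 256] [[0.4892, -0.2522], [0.488, -0.2399], [0.4877, -0.2366], [0.4862, -0.2209], [0.4852, -0.2098], [0.4845, -0.2031], [0.4834, -0.1908], [0.4817, -0.173]]
```

The rails, front edge and deck edge all give a yaw of 7.2°, and the centre line passes through (0.440, -0.211). So the cradle origin is about (0.449, -0.2098), and the TCP entry point is (0.397, -0.216).

Emit:
{"api": "jog_arm", "payload": {
  "plan": [
    {"slide":[-0.8,-2,0],"turn":0.016,"gripper":1},
    {"slide":[-0.8,-2,0],"turn":0.016,"gripper":1},
    {"slide":[-0.8,-2,-1],"turn":0,"gripper":1},
    {"slide":[-0.8,-2,-2],"turn":0,"gripper":1},
    {"slide":[-0.8,-2,-2],"turn":0,"gripper":1},
    {"slide":[-0.8,-1.2,-2],"turn":0,"gripper":1},
    {"slide":[0,0,-2],"turn":0,"gripper":1},
    {"slide":[0,0,0],"turn":0,"gripper":1}
  ]
}}

```text
time_s: 8.95
tool_pos: [0.3961, -0.2158, 0.0838]
tool_rot: [0.2, -3.132, -0.004]
contact_force: [-0.3, 1.0, -2.0]
grip_width: 0.0457
grip_force: 30.0
```

Emit:
{"api": "jog_arm", "payload": {
  "plan": [
    {"slide":[0,0,-1],"turn":0,"gripper":1},
    {"slide":[0,0,-0.8],"turn":0,"gripper":1},
    {"slide":[0,0,0],"turn":0,"gripper":1},
    {"slide":[0,0,0],"turn":0,"gripper":1},
    {"slide":[0,0,0],"turn":0,"gripper":1}
  ]
}}

```text
time_s: 9.37
tool_pos: [0.3976, -0.2168, 0.0689]
tool_rot: [-0.2, 3.135, -0.0]
contact_force: [-0.1, 0.8, -1.7]
grip_width: 0.0458
grip_force: 30.0
```

Run:
```python
from h import *
import pickle
o=ctrl.get_obs(); p=camera_params('wrist'); im=read_camera('wrist'); cv2.imwrite('pics/w6.png',im[:,:,::-1]); pickle.dump(p,open('w6.pkl','wb'))
print(o['time_s'],o['tool_pos'],o['tool_rot'],o['contact_force'],o['grip_width'])
```

```text
9.3667 [ 0.39755842 -0.21675878  0.06891526] [-1.99908564e-01  3.13455084e+00 -2.63045718e-04] [-0.13620588  0.83024584 -1.7336997 ] 0.04578803864919433
```

Emit:
{"api": "jog_arm", "payload": {
  "plan": [
    {"slide":[0,0,-1],"turn":0,"gripper":1},
    {"slide":[0,0,-0.9],"turn":0,"gripper":1},
    {"slide":[0,0,-0.3],"turn":0,"gripper":1},
    {"slide":[0,0,0],"turn":0,"gripper":1},
    {"slide":[0,0,0],"turn":0,"gripper":1}
  ]
}}

```text
time_s: 9.83
tool_pos: [0.3969, -0.2172, 0.0462]
tool_rot: [0.198, -3.135, -0.0]
contact_force: [-0.0, -1.1, -1.2]
grip_width: 0.0457
grip_force: 30.0
```

Emit:
{"api": "jog_arm", "payload": {
  "plan": [
    {"slide":[0,0,-0.1],"turn":0,"gripper":1},
    {"slide":[0,0,-0.1],"turn":0,"gripper":1},
    {"slide":[0,0,-0.1],"turn":0,"gripper":1},
    {"slide":[0,0,0],"turn":0,"gripper":1},
    {"slide":[0,0,0],"turn":0,"gripper":1}
  ]
}}

```text
time_s: 10.25
tool_pos: [0.397, -0.2172, 0.0433]
tool_rot: [-0.198, 3.135, 0.0]
contact_force: [-0.5, -0.2, -1.7]
grip_width: 0.0457
grip_force: 30.0
```

Emit:
{"api": "jog_arm", "payload": {
  "plan": [
    {"slide":[0,0,-0.1],"turn":0,"gripper":1},
    {"slide":[0,0,-0.1],"turn":0,"gripper":1},
    {"slide":[0,0,0],"turn":0,"gripper":1},
    {"slide":[0,0,0],"turn":0,"gripper":1}
  ]
}}

```text
time_s: 10.58
tool_pos: [0.397, -0.2172, 0.0412]
tool_rot: [-0.198, 3.135, 0.0]
contact_force: [0.6, 0.4, -2.6]
grip_width: 0.0461
grip_force: 30.0
```

Emit:
{"api": "jog_arm", "payload": {
  "plan": [
    {"slide":[0,0,-0.1],"turn":0,"gripper":1},
    {"slide":[0,0,0],"turn":0,"gripper":1},
    {"slide":[0,0,0],"turn":0,"gripper":1}
  ]
}}

```text
time_s: 10.83
tool_pos: [0.3975, -0.2172, 0.0407]
tool_rot: [-0.198, 3.134, -0.001]
contact_force: [0.3, 1.4, 7.3]
grip_width: 0.0455
grip_force: 30.0
```

Emit:
{"api": "jog_arm", "payload": {
  "plan": [
    {"slide":[0,0,-0.1],"turn":0,"gripper":1},
    {"slide":[0,0,0],"turn":0,"gripper":1},
    {"slide":[0,0,0],"turn":0,"gripper":1}
  ]
}}

```text
time_s: 11.08
tool_pos: [0.3982, -0.2171, 0.0401]
tool_rot: [-0.199, 3.133, -0.001]
contact_force: [0.0, 2.4, 13.2]
grip_width: 0.0458
grip_force: 30.0
```

The pack touches the deck at TCP z of about 0.041. I'll ease up so it just floats, trim y, and start sliding in gently.

Emit:
{"api": "jog_arm", "payload": {
  "plan": [
    {"slide":[0,0.08,0.2],"turn":0,"gripper":1},
    {"slide":[0,0,0],"turn":0,"gripper":1},
    {"slide":[0.4,0.05,0],"turn":0,"gripper":1},
    {"slide":[0.4,0.05,0],"turn":0,"gripper":1},
    {"slide":[0.4,0.05,0],"turn":0,"gripper":1},
    {"slide":[0,0,0],"turn":0,"gripper":1}
  ]
}}

```text
time_s: 11.58
tool_pos: [0.4104, -0.2148, 0.0412]
tool_rot: [-0.199, 3.134, -0.0]
contact_force: [0.7, -0.3, -1.7]
grip_width: 0.0453
grip_force: 30.0
```

Emit:
{"api": "jog_arm", "payload": {
  "plan": [
    {"slide":[0.3,0.04,0],"turn":0,"gripper":1},
    {"slide":[0.3,0.04,0],"turn":0,"gripper":1},
    {"slide":[0.3,0.04,0],"turn":0,"gripper":1},
    {"slide":[0,0,0],"turn":0,"gripper":1}
  ]
}}

```text
time_s: 11.92
tool_pos: [0.4189, -0.2136, 0.0413]
tool_rot: [-0.199, 3.135, -0.0]
contact_force: [0.3, -0.9, -3.0]
grip_width: 0.0457
grip_force: 30.0
```

Sliding freely. Continuing.

Emit:
{"api": "jog_arm", "payload": {
  "plan": [
    {"slide":[0.3,0.04,0],"turn":0,"gripper":1},
    {"slide":[0.3,0.04,0],"turn":0,"gripper":1},
    {"slide":[0.3,0.04,0],"turn":0,"gripper":1},
    {"slide":[0,0,0],"turn":0,"gripper":1}
  ]
}}

```text
time_s: 12.25
tool_pos: [0.428, -0.2124, 0.0413]
tool_rot: [-0.199, 3.134, -0.0]
contact_force: [-0.2, 0.1, -1.3]
grip_width: 0.0456
grip_force: 30.0
```

Emit:
{"api": "jog_arm", "payload": {
  "plan": [
    {"slide":[0.3,0.04,0],"turn":0,"gripper":1},
    {"slide":[0.3,0.04,0],"turn":0,"gripper":1},
    {"slide":[0.3,0.04,0],"turn":0,"gripper":1},
    {"slide":[0,0,0],"turn":0,"gripper":1}
  ]
}}

```text
time_s: 12.58
tool_pos: [0.4363, -0.2112, 0.0413]
tool_rot: [0.198, -3.135, -0.0]
contact_force: [-1.3, 0.2, 0.9]
grip_width: 0.0456
grip_force: 30.0
```

Emit:
{"api": "jog_arm", "payload": {
  "plan": [
    {"slide":[0.2,0.025,0],"turn":0,"gripper":1},
    {"slide":[0.2,0.025,0],"turn":0,"gripper":1},
    {"slide":[0.2,0.025,0],"turn":0,"gripper":1},
    {"slide":[0,0,0],"turn":0,"gripper":1}
  ]
}}

```text
time_s: 12.92
tool_pos: [0.4429, -0.2106, 0.0414]
tool_rot: [-0.198, 3.134, -0.0]
contact_force: [-0.6, 0.7, 1.9]
grip_width: 0.0456
grip_force: 30.0
```

Emit:
{"api": "jog_arm", "payload": {
  "plan": [
    {"slide":[0.2,0.025,0],"turn":0,"gripper":1},
    {"slide":[0.2,0.025,0],"turn":0,"gripper":1},
    {"slide":[0,0,0],"turn":0,"gripper":1}
  ]
}}

```text
time_s: 13.17
tool_pos: [0.4473, -0.2101, 0.0415]
tool_rot: [-0.199, 3.134, -0.001]
contact_force: [0.7, -0.6, 1.1]
grip_width: 0.0453
grip_force: 30.0
```

Emit:
{"api": "jog_arm", "payload": {
  "plan": [
    {"slide":[0.2,0.025,0],"turn":0,"gripper":1},
    {"slide":[0.2,0.025,0],"turn":0,"gripper":1},
    {"slide":[0,0,0],"turn":0,"gripper":1}
  ]
}}

```text
time_s: 13.42
tool_pos: [0.4506, -0.2096, 0.0413]
tool_rot: [-0.198, 3.135, -0.0]
contact_force: [0.9, 0.1, 1.9]
grip_width: 0.0456
grip_force: 30.0
```

Emit:
{"api": "jog_arm", "payload": {
  "plan": [
    {"slide":[0.2,0.025,0],"turn":0,"gripper":1},
    {"slide":[0.2,0.025,0],"turn":0,"gripper":1},
    {"slide":[0,0,0],"turn":0,"gripper":1}
  ]
}}

```text
time_s: 13.67
tool_pos: [0.4526, -0.2091, 0.0411]
tool_rot: [0.197, -3.133, -0.001]
contact_force: [-5.3, -0.3, 3.1]
grip_width: 0.0456
grip_force: 30.0
```

Emit:
{"api": "jog_arm", "payload": {
  "plan": [
    {"slide":[0.2,0.025,0],"turn":0,"gripper":1},
    {"slide":[0.1,0.013,0],"turn":0,"gripper":1},
    {"slide":[0,0,0],"turn":0,"gripper":1}
  ]
}}

```text
time_s: 13.92
tool_pos: [0.4551, -0.2088, 0.0411]
tool_rot: [0.197, -3.132, -0.001]
contact_force: [-4.9, -1.7, 3.0]
grip_width: 0.0456
grip_force: 30.0
```

The plunger makes contact at TCP x of about 0.4515, so I expect the lock near 0.466–0.467. Continuing gently.

Emit:
{"api": "jog_arm", "payload": {
  "plan": [
    {"slide":[0.2,0.025,0],"turn":0,"gripper":1},
    {"slide":[0.2,0.025,0],"turn":0,"gripper":1},
    {"slide":[0,0,0],"turn":0,"gripper":1}
  ]
}}

```text
time_s: 14.17
tool_pos: [0.4588, -0.2083, 0.041]
tool_rot: [0.196, -3.131, -0.001]
contact_force: [-7.0, -2.1, 3.8]
grip_width: 0.0456
grip_force: 30.0
```

Emit:
{"api": "jog_arm", "payload": {
  "plan": [
    {"slide":[0.2,0.025,0],"turn":0,"gripper":1},
    {"slide":[0.2,0.025,0],"turn":0,"gripper":1},
    {"slide":[0,0,0],"turn":0,"gripper":1}
  ]
}}

```text
time_s: 14.42
tool_pos: [0.4625, -0.2078, 0.041]
tool_rot: [0.196, -3.131, -0.001]
contact_force: [-6.5, -1.9, 2.7]
grip_width: 0.0459
grip_force: 30.0
```

Emit:
{"api": "jog_arm", "payload": {
  "plan": [
    {"slide":[0.1,0.013,0],"turn":0,"gripper":1},
    {"slide":[0.1,0.013,0],"turn":0,"gripper":1},
    {"slide":[0,0,0],"turn":0,"gripper":1}
  ]
}}

```text
time_s: 14.67
tool_pos: [0.4643, -0.2076, 0.0409]
tool_rot: [0.196, -3.131, -0.001]
contact_force: [-7.9, -2.3, 3.8]
grip_width: 0.0456
grip_force: 30.0
```

Emit:
{"api": "jog_arm", "payload": {
  "plan": [
    {"slide":[0.1,0.013,0],"turn":0,"gripper":1},
    {"slide":[0.1,0.013,0],"turn":0,"gripper":1},
    {"slide":[0,0,0],"turn":0,"gripper":1}
  ]
}}

```text
time_s: 14.92
tool_pos: [0.4662, -0.2072, 0.0408]
tool_rot: [0.196, -3.13, -0.001]
contact_force: [-6.8, -2.0, 0.4]
grip_width: 0.0458
grip_force: 30.0
```

Emit:
{"api": "jog_arm", "payload": {
  "plan": [
    {"slide":[0.1,0.013,0],"turn":0,"gripper":1},
    {"slide":[0,0,0],"turn":0,"gripper":1},
    {"slide":[0,0,0],"turn":0,"gripper":1}
  ]
}}

```text
time_s: 15.17
tool_pos: [0.4672, -0.2071, 0.0407]
tool_rot: [0.196, -3.13, -0.002]
contact_force: [-6.3, -1.6, -0.1]
grip_width: 0.0457
grip_force: 30.0
```

Emit:
{"api": "jog_arm", "payload": {
  "plan": [
    {"slide":[0.1,0.013,0],"turn":0,"gripper":1},
    {"slide":[0,0,0],"turn":0,"gripper":1},
    {"slide":[0,0,0],"turn":0,"gripper":1}
  ]
}}

```text
time_s: 15.42
tool_pos: [0.4681, -0.207, 0.0407]
tool_rot: [0.196, -3.13, -0.002]
contact_force: [-6.4, -1.8, 0.8]
grip_width: 0.046
grip_force: 30.0
```

The upward force fell from 3.8 N to about 0 between 0.4643 and 0.4662, which probably means the catch clicked. I'll feel for the end stop, then pull back to test the lock.

Emit:
{"api": "jog_arm", "payload": {
  "plan": [
    {"slide":[0.1,0.013,0],"turn":0,"gripper":1},
    {"slide":[0,0,0],"turn":0,"gripper":1},
    {"slide":[0,0,0],"turn":0,"gripper":1}
  ]
}}

```text
time_s: 15.67
tool_pos: [0.4682, -0.2069, 0.0406]
tool_rot: [0.195, -3.129, -0.002]
contact_force: [-8.2, -1.3, 0.9]
grip_width: 0.0456
grip_force: 30.0
```

Emit:
{"api": "jog_arm", "payload": {
  "plan": [
    {"slide":[0.05,0.006,0],"turn":0,"gripper":1},
    {"slide":[0,0,0],"turn":0,"gripper":1},
    {"slide":[0,0,0],"turn":0,"gripper":1}
  ]
}}

```text
time_s: 15.92
tool_pos: [0.4681, -0.2068, 0.0405]
tool_rot: [0.195, -3.128, -0.002]
contact_force: [-9.7, -2.6, 0.8]
grip_width: 0.0458
grip_force: 30.0
```

It has stopped at 0.468 and the force is rising, so this is the end stop. Now I'll pull back gently to test the catch.

Emit:
{"api": "jog_arm", "payload": {
  "plan": [
    {"slide":[-0.2,-0.025,0],"turn":0,"gripper":1},
    {"slide":[-0.2,-0.025,0],"turn":0,"gripper":1},
    {"slide":[-0.1,-0.013,0],"turn":0,"gripper":1},
    {"slide":[0,0,0],"turn":0,"gripper":1}
  ]
}}

```text
time_s: 16.25
tool_pos: [0.4658, -0.2072, 0.0407]
tool_rot: [0.197, -3.132, -0.001]
contact_force: [-6.1, -1.1, -4.5]
grip_width: 0.0458
grip_force: 30.0
```

Emit:
{"api": "jog_arm", "payload": {
  "plan": [
    {"slide":[-0.1,-0.013,0],"turn":0,"gripper":1},
    {"slide":[-0.1,-0.013,0],"turn":0,"gripper":1},
    {"slide":[0,0,0],"turn":0,"gripper":1},
    {"slide":[0,0,0],"turn":0,"gripper":1}
  ]
}}

```text
time_s: 16.58
tool_pos: [0.4656, -0.2073, 0.0412]
tool_rot: [0.199, -3.135, -0.001]
contact_force: [-3.2, 1.5, -4.5]
grip_width: 0.0458
grip_force: 30.0
```

Emit:
{"api": "jog_arm", "payload": {
  "plan": [
    {"slide":[-0.1,-0.013,0],"turn":0,"gripper":1},
    {"slide":[-0.1,-0.013,0],"turn":0,"gripper":1},
    {"slide":[0,0,0],"turn":0,"gripper":1},
    {"slide":[0,0,0],"turn":0,"gripper":1}
  ]
}}

```text
time_s: 16.92
tool_pos: [0.4652, -0.2075, 0.0415]
tool_rot: [-0.199, 3.132, -0.0]
contact_force: [3.7, 3.7, -5.4]
grip_width: 0.0457
grip_force: 30.0
```

The pack holds against a backward pull, so the catch is engaged. I'll relax, open and lift away.

Emit:
{"api": "jog_arm", "payload": {
  "plan": [
    {"slide":[0.15,0.02,0],"turn":0,"gripper":1},
    {"slide":[0,0,0],"turn":0,"gripper":1},
    {"slide":[0,0,0],"turn":0,"gripper":0},
    {"slide":[0,0,0],"turn":0,"gripper":-0.5},
    {"slide":[0,0,0],"turn":0,"gripper":-0.5},
    {"slide":[0,0,0],"turn":0,"gripper":-0.5},
    {"slide":[0,0,0],"turn":0,"gripper":-0.5},
    {"slide":[0,0,0],"turn":0,"gripper":-0.5}
  ]
}}

```text
time_s: 17.58
tool_pos: [0.465, -0.2079, 0.0413]
tool_rot: [-0.198, 3.135, -0.0]
contact_force: [0.5, 0.2, 0.8]
grip_width: 0.0693
grip_force: 0.0
```

Emit:
{"api": "jog_arm", "payload": {
  "plan": [
    {"slide":[0,0,1],"turn":0,"gripper":-0.5},
    {"slide":[0,0,2],"turn":0,"gripper":-0.5},
    {"slide":[0,0,3],"turn":0,"gripper":-0.5},
    {"slide":[0,0,3],"turn":0,"gripper":-0.5},
    {"slide":[-0.5,2,2],"turn":0,"gripper":-0.5},
    {"slide":[-0.5,3,1],"turn":0,"gripper":-0.5},
    {"slide":[-0.5,3,0],"turn":0,"gripper":-0.5},
    {"slide":[0,0,0],"turn":0,"gripper":-0.5}
  ]
}}

```text
time_s: 18.25
tool_pos: [0.4493, -0.123, 0.1628]
tool_rot: [-0.206, 3.134, 0.002]
contact_force: [-0.6, 0.3, -0.3]
grip_width: 0.0699
grip_force: 0.0
```

Run:
```python
from h import *
import pickle
o=ctrl.get_obs(); p=camera_params('wrist'); im=read_camera('wrist'); cv2.imwrite('pics/w7.png',im[:,:,::-1])
print(o['time_s'],o['tool_pos'],o['contact_force'],o['grip_width'])
O=np.array([.449,-.2098]); th=.126
for a,c,m in blobs(im,(40,100,30),(85,255,255),60)[:3]:
    w=ray(p,c,.064); d=w[:2]-O; print(a,c,w.round(4),'cradle xy',(np.array([[np.cos(th),np.sin(th)],[-np.sin(th),np.cos(th)]])@d).round(4))
```

```text
18.25 [ 0.44929939 -0.12297032  0.16283404] [-0.59036502  0.28222949 -0.26348715] 0.06992656631319374
2113 [224.89351633 191.55087553] [ 0.4555 -0.2101  0.064 ] cradle xy [ 0.0064 -0.0011]
123 [227.99186992 152.53658537] [ 0.4192 -0.2093  0.064 ] cradle xy [-0.0295  0.0043]
107 [251.62616822 158.18691589] [ 0.4215 -0.1879  0.064 ] cradle xy [-0.0245  0.0252]
```

View pics/w7.png

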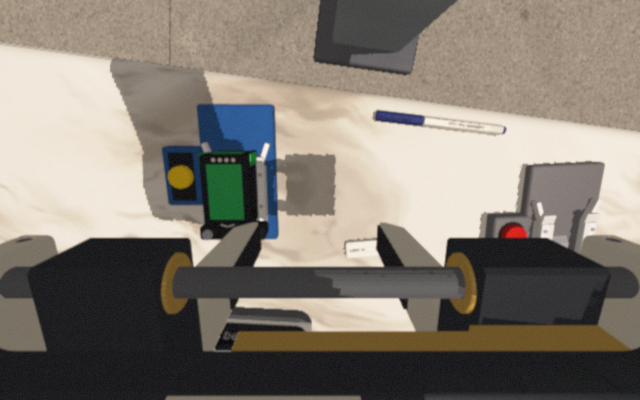

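The pack sits in the cradle's rail (label at about (225,192)), at x of about 7 mm. It stayed locked after release, the gripper is clear, and the marker and cartridge look undisturbed. I'll hand the job in.

```bash
python3 -c "
from station import workorder
print(workorder.job_done())"
```

```text
the job is handed in; nothing more can be done
None
```

I moved the pack from the charger to the cradle and handed the job in at about 18 s; it held against a gentle backward pull and stayed in place after release, but the hand-in returned no verdict.

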